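Wedge a glued frame strip tight and hold it

ROBOT

A 6-joint arm with a two-finger parallel gripper is mounted at the origin on the work surface. World frame = base frame: x ahead of the robot, y to its left, z up, the work surface at z = 0. Lengths are in m, angles in rad, forces in N, time in s.
With the tool pointing down it reaches from about 0.35 to 0.85 m from the base axis. Payload 8.1 kg.
Tool frame: the origin (TCP) lies on the centre line of the jaws, within the pads' length; the fingertips stand 8 mm ahead of it and the grasp point (between the pads) lies 11 mm behind it (arm.tip_reach is the distance from the TCP to the fingertips, in m); z points along the fingers, y is the line along which they close (so a half turn about z gives the same grasp; the last joint's range is limited). The gripper opens to 93 mm and grips with 3 to 60 N. Pads are 15 mm wide; open, the fingers measure 128 mm over their backs; the gripper's body (75 mm by 188 mm) begins 65 mm behind the grasp point.
Start: joints at [1.021, 0.13, 1.488, -0, 1.523, -0.085], TCP at [0.269, 0.536, 0.227] pointing down, gripper open.
Joint ranges: [-2.96, 2.96], [-0.89, 2.26], [0.02, 2.5], [-1.34, 4.48], [0, 2.73], [-2.66, 2.66]. Speed limits (rad/s): [2.39, 2.39, 2.79, 3.14, 3.14, 3.14].

INTERFACE

Orientations are given as a unit quaternion [w, x, y, z].
In Python, from station import arm gives the robot as it stands.
- The arm moves only by the tool apply_moves, never from a script. Its argument "rows" is a list of rows, each an object with "offset": the shift along the world's x, y, z in m, a list of three; "delta_rot": the turn, a rotation vector about the world's x, y, z in units of 6 degrees (1.0 is 6 degrees), a list of three; "gripper": the opening, from -1 (shut) to 1 (fully open). A call has exactly 10 rows; each row is the pose to reach, as a shift and turn from the pose commanded when the call began; what a row does not reach only later rows make up. A row lasts 1/12 s, in which the tool goes at most 41.7 mm and 7.16 degrees, less where a joint would pass 70% of its speed; a pose out of reach is approached as far as the arm can. A call with a gripper value outside its range is refused whole. The fingers move at their own pace and stop on an object; "grip_force" is the grip in N (left out, the last holds). Time passes only in rows, so rows that repeat a pose let the fingers close, or fill a call up. It gives the time, the measured TCP pose, the force, the opening and the grip force at its end, in the units of the state.
- arm.get_state(): the state, without advancing time (a new reading comes with each control period).
- arm.read_camera(name): name is "scene" or "top" or "wrist"; returns a dict with "img" (400x640x3 uint8, blue, green, red), "fx", "fy", "cx", "cy" (pixels), "R" (3x3) and "t" (3): a world point X has camera coordinates R X + t. Camera axes: x right, y down, z forward; pixel columns grow to the right and rows downward; lengths in m; the calibration is good to about 2 mm. A picture is of the moment at which its call begins. There is no depth.
- arm.job_done(): hands the job in; it is judged then, once.
The state is a dict: "t": time; "q": joint angles; "joint_vel": joint speeds; "joint_efforts": joint torques, N m; "eef_pos": TCP position; "tool_rot": TCP orientation; "ft_force": force on the tool from outside, world axes, zero at the start; "torque": the same for the moment, N m; "finger_gap": opening from 0.0 (shut) to 1.0 (fully open); "finger_force": force on a finger pad.
Only numpy, scipy, OpenCV 4.12 (cv2) and the standard library are available. Lean on these libraries where they do the work, as an engineer would, in place of code of your own. Each camera call takes 0.05 s, during which the arm holds its last target. There are 200 camera calls.

TASK

The last walnut side strip of the painted panel has glue on it but still stands a few millimetres open. Stand orange packers from the rack upright, side by side, in the gap between the strip and the middle of the sloped cleat, just as many as are needed for the wedge to bite; then press the wedge down, thin end first and sloping face to the cleat, until you feel the strip shut tight against the panel, firmly but without forcing it. Finish while still holding the wedge down there, do not let go; leave packers you do not need standing in the rack and the painter's other things where they are.

Things in the scene. Friction and masses are not known exactly. Their poses are not given: they have to be found in the camera images.
- board: plywood glue-up board, 360 (x) by 335 (y) by 18 mm thick, fixed, turned up to 0.2 rad, with a blue seascape panel in walnut strips on it. Origin on its underside, below the middle of the open strip's length. x runs along the strip and the gap, y points from the gap across the strip to the panel; its top is at z = 18 mm. Packers and wedge go on it at x = 0.
- panel: the painted panel with its three fixed strips, 38 mm deep, fixed on the board; same origin and axes as the board. Its edge facing the open strip is at y = -30 mm.
- strip (a joint): how far the open walnut strip stands off the panel, in m: 0 is shut tight, up to 0.006 open; it slides on two dowels with about 0.4 N friction, stops hard at 0 and starts 1.5 to 3.5 mm open. The strip is 290 mm long, 14 mm thick, 38 mm high.
- strip_face (a point): middle of the top edge of the strip's outer, upright face (the face that looks at the cleat), 38 mm above the board's top; it moves with the strip.
- cleat: ash cleat bolted on the board by two black star knobs, fixed, 120 mm long, 36 mm high; axes as the board's. Its face towards the strip slopes: going up from the foot it leans away from the strip by 3 mm per 10 mm of height, so the gap is 11 mm wider at its top than at its foot. Behind it (-y) a flange with knobs, 31 mm high.
- cleat_foot (a point): middle of the foot of the cleat's sloping face, on the board's top. The gap at the foot, from here along the board's y to the strip's face, is 13.5 to 23 mm with the strip shut.
- rack: wooden slotted rack, fixed on the table, 154 (y) by 26 (x) by 28 mm high; origin on its underside; turned up to 0.3 rad. Packers stand in it at y = -60, -26 and +8 mm, the wedge at y = +62 mm, axes along the rack's, undersides 6 mm above the table; their ends stick out of the rack in x so that fingers can take them by the ends.
- packer1: orange slippery plastic packer, upright plate 50 mm long (x), 6 mm thick (y), 62 mm high, 18 g; origin at the centre of its underside. The two top corners are rounded (10 mm), the ends below them flat. It can be gripped by its two ends (50 mm) near the top, above the rack and above the strip.
- packer2: the same, second in the rack
- packer3: the same, third in the rack, next to the wedge
- wedge: pale wooden wedge, thin end down, 60 (x) x 62 mm high, 50 g, 12 mm thick below, 30.6 on top. Origin: centre of its underside; +y face (y = +6) upright, -y face slopes from y = -6 below to -24.6 on top, as the cleat does. Grip its two ends (60 mm) near the top, at y = -7. With the right packers (1 or 2) it jams 3 to 25 mm above the board; with too few it reaches the board and squeezes nothing.
- glue: white glue bottle, 54 mm across, 150 mm high, stays where it is
- tape: roll of masking tape, 100 mm across, 24 mm high, stays where it is
- brush_jar: blue jar of brushes, 72 mm across, 220 mm high, stays where it is
- water_tray: green plastic water tray, empty, 170 by 120 by 50 mm, stays where it is
- tube_blue: blue paint tube, 110 mm long, lying, stays where it is
- tube_red: red paint tube, 110 mm long, lying on the board near the robot's side, stays where it is
- hammer: hammer lying, stays where it is

How it is judged:
At the end, for the whole second after the job is handed in: Strip shut within 0.8 mm; packer on strip, wedge on packer, wedge on cleat and fingers on wedge all press over 3 N. Wedge and used packers upright (8 and 5 deg) and in line (8 deg), within 20 mm of mid-cleat, wedge under 28 mm above the board, packers down on it; other packers upright in the rack (value of joint strip below 0.0008 m and ((distance between packer1 and rack below 0.075 m and height (world z) of packer1 below 0.012 m and angle between packer1's own z axis and vertical below 0.2 rad) or (x of packer1 in the frame of board between -0.02 and 0.02 m and y of packer1 in the frame of board between -0.07 and -0.042 m and z of packer1 in the frame of board below 0.024 m and angle between packer1's own z axis and vertical below 0.08 rad and angle between the y axis of packer1 and the y axis of board, either way round below 0.15 rad)) and ((distance between packer2 and rack below 0.075 m and height (world z) of packer2 below 0.012 m and angle between packer2's own z axis and vertical below 0.2 rad) or (x of packer2 in the frame of board between -0.02 and 0.02 m and y of packer2 in the frame of board between -0.07 and -0.042 m and z of packer2 in the frame of board below 0.024 m and angle between packer2's own z axis and vertical below 0.08 rad and angle between the y axis of packer2 and the y axis of board, either way round below 0.15 rad)) and ((distance between packer3 and rack below 0.075 m and height (world z) of packer3 below 0.012 m and angle between packer3's own z axis and vertical below 0.2 rad) or (x of packer3 in the frame of board between -0.02 and 0.02 m and y of packer3 in the frame of board between -0.07 and -0.042 m and z of packer3 in the frame of board below 0.024 m and angle between packer3's own z axis and vertical below 0.08 rad and angle between the y axis of packer3 and the y axis of board, either way round below 0.15 rad)) and contact force between any of packer1, packer2, packer3 and strip above 3 N and contact force between any of packer1, packer2, packer3 and wedge above 3 N and contact force between wedge and cleat above 3 N and contact force between the fingers and wedge above 3 N and angle between wedge's own z axis and vertical below 0.14 rad and angle between the y axis of wedge and the y axis of board, either way round below 0.15 rad and linear speed of wedge below 0.02 m/s and x of wedge in the frame of board between -0.02 and 0.02 m and z of wedge in the frame of board between 0.015 and 0.046 m); the arm keeps its last pose, push and grip.
It fails at once if one of the painter's other things is moved by more than 30 mm or tipped (distance of any of glue, tape, brush_jar, water_tray, tube_blue, tube_red, hammer from where it was at the start of the episode above 0.03 m or angle between any of glue, brush_jar's own z axis and vertical above 0.35 rad).
It fails at once if the strip is forced: a packer presses on it with more than 80 N (contact force between any of packer1, packer2, packer3 and strip above 80 N).
It also fails if it takes over 72 s, if anything falls off the work surface, if the arm or the gripper's body presses on something with over 40 N, if the wrist force passes 120 N, or if a joint passes its speed limit or range.

## Working session

There is one attempt and no reset: what is moved stays moved. The work goes in short steps, Python scripts to look and compute and a tool call to move; the robot and the scene stay as the last step left them, time stands still between calls to the robot, and variables do not carry over. Pictures are saved under pics/ and viewed, at most 10 in all, crops included, and the job is handed in when it is done.

Besides the shell and the picture viewer there is one more tool, called after ">>>" in YAML: its name, and indented under it one key for each argument. apply_moves: Moves the arm, as the interface text tells. Its arguments: {"type":"object","properties":{"rows":{"type":"array","items":{"type":"object","properties":{"offset":{"type":"array","items":{"type":"number"}},"delta_rot":{"type":"array","items":{"type":"number"}},"gripper":{"type":"number"}}}},"grip_force":{"type":"number"}},"required":["rows"]}

```bash
ls; mkdir -p pics
cat > h.py <<'E'
import numpy as np, cv2
from station import arm
def snap(n,f):
    c=arm.read_camera(n); cv2.imwrite(f'pics/{f}.png',c['img']); np.savez(f'pics/{f}.npz',**{k:np.array(v) for k,v in c.items()}); return c
def ray(c,u,v,z):
    R=np.array(c['R']);t=np.array(c['t']).ravel(); d=R.T@np.array([(u-c['cx'])/c['fx'],(v-c['cy'])/c['fy'],1]); o=-R.T@t
    return o+d*(z-o[2])/d[2]
def load(f): return {k:v for k,v in np.load(f'pics/{f}.npz').items()}
def proj(c,X):
    p=np.array(c['R'])@np.array(X)+np.array(c['t']).ravel(); return np.array([c['fx']*p[0]/p[2]+c['cx'],c['fy']*p[1]/p[2]+c['cy']])
E
python3 - <<'E'
from h import *
a=snap('top','top1');b=snap('scene','sc1')
print(arm.get_state())
for c in(a,b): print(c['fx'],c['R'],c['t'])
cv2.imwrite('pics/top1b.png',cv2.resize(a['img'],(800,500),interpolation=cv2.INTER_CUBIC))
E
```

```text
pics
{'t': 0.1, 'q': array([ 1.02058487e+00,  1.31076341e-01,  1.48918842e+00, -7.75409239e-06,
        1.52297084e+00, -8.54221545e-02]), 'joint_vel': array([ 0.00041257, -0.00240314, -0.00134086, -0.00054039, -0.00134637,
       -0.00038158]), 'joint_efforts': array([ 7.76008656e-04, -5.61339641e+01, -4.93095839e+01,  7.70661095e-02,
        2.90904671e-02, -1.02814772e-04]), 'eef_pos': array([0.2686738 , 0.5359263 , 0.22568797]), 'tool_rot': array([-2.53026691e-04,  2.30308197e-01,  9.73117392e-01, -7.81544558e-04]), 'ft_force': array([-0.37721271, -0.36840783,  0.14221602]), 'torque': array([-0.05663991, -0.02066537, -0.03146193]), 'finger_force': 0.0, 'finger_gap': 1.0001321146567748}
438.8132489018437 [[ 0.02712963 -0.99961714 -0.00543709]
 [-0.98686839 -0.02591645 -0.15943374]
 [ 0.15923179  0.00969107 -0.98719366]] [-0.04097072  0.54795993  1.44160323]
480.3370225917367 [[-0.48718071  0.87326393  0.00806611]
 [ 0.71726245  0.40538471 -0.56674317]
 [-0.49818624 -0.27032082 -0.82385504]] [ 0.28470189 -0.34230584  1.74826262]
```

View pics/top1b.png

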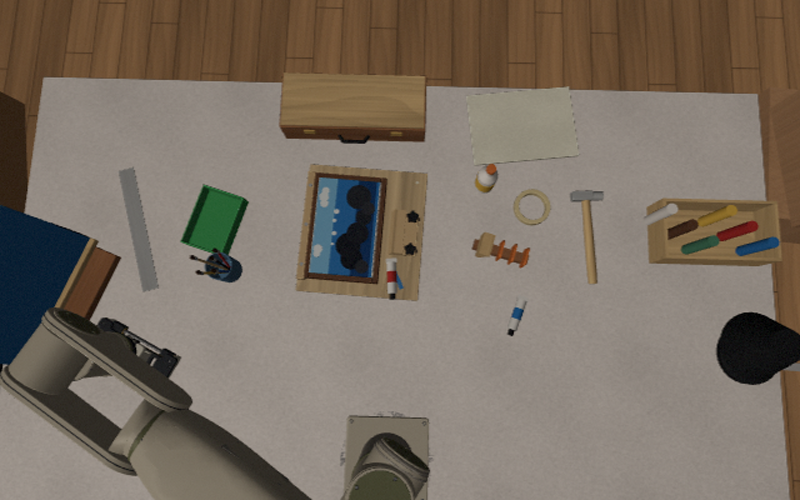

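View pics/sc1.png

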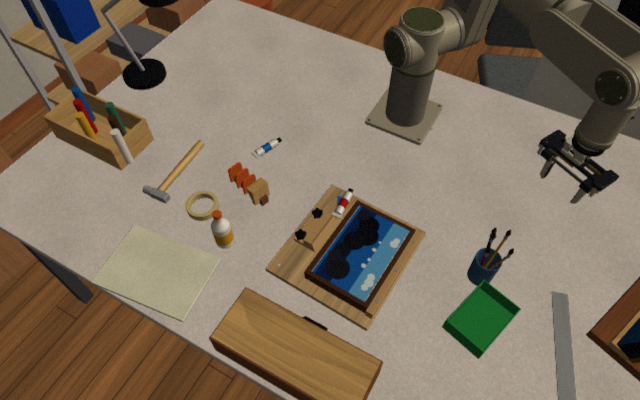

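Run:
```python
from h import *
i=load('top1')['img']
# rack crop u 370-430,v 180-220 ; board crop u 235-345 v 125-245
a=cv2.resize(i[180:220,372:432],None,fx=8,fy=8,interpolation=cv2.INTER_CUBIC)
b=cv2.resize(i[128:243,290:348],None,fx=5,fy=5,interpolation=cv2.INTER_CUBIC)
o=np.zeros((580,800,3),np.uint8);o[:320,:480]=a;o[:575,490:780]=b
cv2.imwrite('pics/crop1.png',o)
```

```text
(no output)
```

View pics/crop1.png

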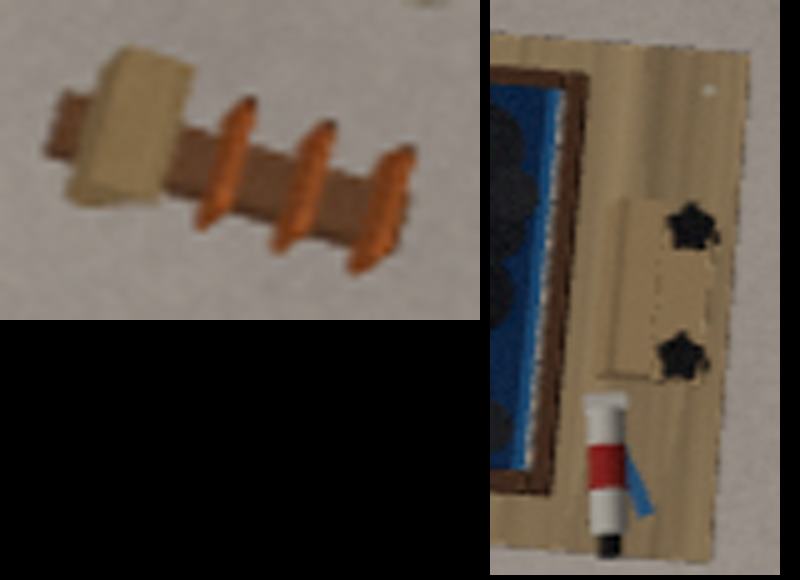

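Run:
```python
from h import *
c=load('top1')
A=lambda u,v,z: ray(c,372+u/8,180+v/8,z)
B=lambda u,v,z: ray(c,290+(u-490)/5,128+v/5,z)
def show(n,P,Q): print(n,P.round(4),Q.round(4),'mid',((P+Q)/2).round(4),'ang',np.degrees(np.arctan2(-(P-Q)[0]*0+(P-Q)[1],(P-Q)[0])).round(1),'len',np.linalg.norm(P-Q).round(4))
show('p3',A(250,103,.068),A(203,225,.068))
show('p2',A(330,127,.068),A(280,248,.068))
show('p1',A(408,152,.068),A(358,268,.068))
show('wedgetop L',A(125,47,.068),A(78,190,.068))
show('wedgetop R',A(194,66,.068),A(158,198,.068))
show('board R',B(748,53,.018),B(712,562,.018))
show('strip',B(586,72,.056),B(550,494,.056))
show('cleat L',B(625,197,.054),B(612,377,.054))
q=arm.get_state()['tool_rot']
```

```text
p3 [ 0.5778 -0.2976  0.068 ] [ 0.5259 -0.278   0.068 ] mid [ 0.5519 -0.2878  0.068 ] ang -20.7 len 0.0555
p2 [ 0.5685 -0.3308  0.068 ] [ 0.5171 -0.3099  0.068 ] mid [ 0.5428 -0.3203  0.068 ] ang -22.2 len 0.0555
p1 [ 0.5588 -0.3632  0.068 ] [ 0.5096 -0.342   0.068 ] mid [ 0.5342 -0.3526  0.068 ] ang -23.2 len 0.0535
wedgetop L [ 0.6002 -0.2455  0.068 ] [ 0.5392 -0.2262  0.068 ] mid [ 0.5697 -0.2358  0.068 ] ang -17.6 len 0.064
wedgetop R [ 0.5929 -0.2743  0.068 ] [ 0.5367 -0.2594  0.068 ] mid [ 0.5648 -0.2668  0.068 ] ang -14.9 len 0.0581
board R [ 0.7757 -0.09    0.018 ] [ 0.417  -0.0727  0.018 ] mid [ 0.5963 -0.0814  0.018 ] ang -2.8 len 0.3592
strip [0.7476 0.0221 0.056 ] [0.4566 0.0368 0.056 ] mid [0.6021 0.0295 0.056 ] ang -2.9 len 0.2914
cleat L [ 0.6608 -0.0072  0.054 ] [ 0.5367 -0.002   0.054 ] mid [ 0.5987 -0.0046  0.054 ] ang -2.4 len 0.1243
```

>>> apply_moves:
  rows:
    - {"offset": [0,0,0.04],"delta_rot": [0,0,0],"gripper": 0.6}
    - {"offset": [0.01,-0.02,0.07],"delta_rot": [0,0,-1],"gripper": 0.6}
    - {"offset": [0.02,-0.05,0.08],"delta_rot": [0,0,-2],"gripper": 0.6}
    - {"offset": [0.03,-0.09,0.08],"delta_rot": [0,0,-3],"gripper": 0.6}
    - {"offset": [0.045,-0.13,0.08],"delta_rot": [0,0,-4],"gripper": 0.6}
    - {"offset": [0.06,-0.17,0.08],"delta_rot": [0,0,-5],"gripper": 0.6}
    - {"offset": [0.075,-0.21,0.08],"delta_rot": [0,0,-6],"gripper": 0.6}
    - {"offset": [0.09,-0.25,0.08],"delta_rot": [0,0,-6.5],"gripper": 0.6}
    - {"offset": [0.105,-0.29,0.08],"delta_rot": [0,0,-7],"gripper": 0.6}
    - {"offset": [0.12,-0.33,0.08],"delta_rot": [0,0,-7.5],"gripper": 0.6}
  grip_force: 15

```text
t: 0.93
eef_pos: [0.3867, 0.2104, 0.3064]
tool_rot: [-0.0, 0.586, 0.81, -0.0]
ft_force: [1.5, 0.2, 0.5]
finger_gap: 0.801
finger_force: 0.0
```

>>> apply_moves:
  rows:
    - {"offset": [0.02,-0.03,0],"delta_rot": [0,0,-0.5],"gripper": 0.6}
    - {"offset": [0.05,-0.055,0],"delta_rot": [0,0,-1],"gripper": 0.6}
    - {"offset": [0.08,-0.08,0],"delta_rot": [0,0,-1.5],"gripper": 0.6}
    - {"offset": [0.11,-0.11,0],"delta_rot": [0,0,-2],"gripper": 0.6}
    - {"offset": [0.14,-0.14,0],"delta_rot": [0,0,-2.5],"gripper": 0.6}
    - {"offset": [0.17,-0.165,0],"delta_rot": [0,0,-3],"gripper": 0.6}
    - {"offset": [0.19,-0.185,0],"delta_rot": [0,0,-3.5],"gripper": 0.6}
    - {"offset": [0.2,-0.194,0],"delta_rot": [0,0,-3.5],"gripper": 0.6}
    - {"offset": [0.2,-0.194,0],"delta_rot": [0,0,-3.5],"gripper": 0.6}
    - {"offset": [0.2,-0.194,0],"delta_rot": [0,0,-3.5],"gripper": 0.6}

```text
t: 1.77
eef_pos: [0.5865, 0.0179, 0.3057]
tool_rot: [-0.001, 0.723, 0.69, -0.001]
ft_force: [0.4, 0.2, 0.3]
finger_gap: 0.795
finger_force: 0.0
```

Run:
```python
from h import *
c=snap('wrist','w1');s=arm.get_state();print(s['eef_pos'],s['tool_rot'],-c['R'].T@c['t'],c['fx'])
```

```text
[0.58617346 0.01869893 0.30611032] [-6.00228411e-04  7.23083663e-01  6.90760130e-01 -3.13062753e-04] [0.59020709 0.10215057 0.46254817] 313.4265284883898
```

View pics/w1.png

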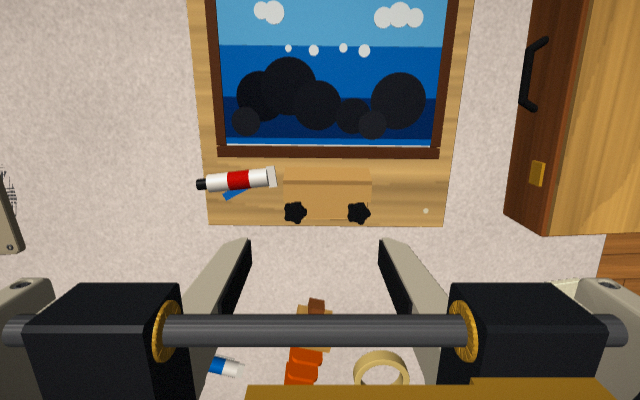

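Run:
```python
from h import *
i=load('w1')['img']
cv2.imwrite('pics/crop2.png',cv2.resize(i[138:230,250:410],None,fx=5,fy=5,interpolation=cv2.INTER_CUBIC))
```

```text
(no output)
```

View pics/crop2.png

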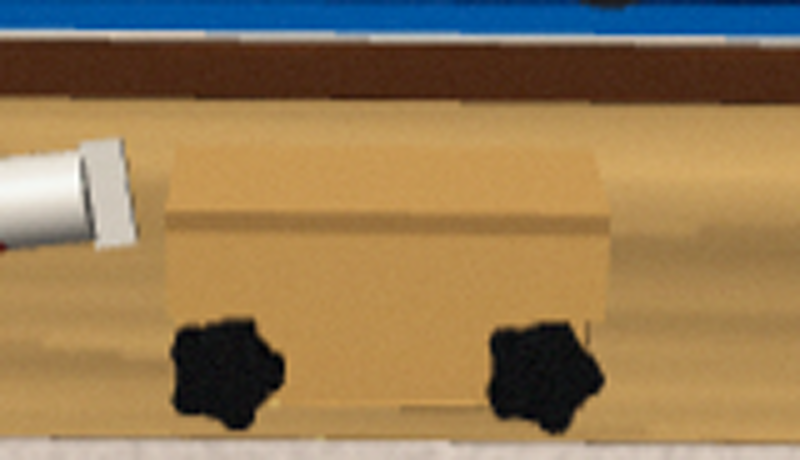

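Run:
```python
from h import *
c=load('w1')
P=lambda u,v,z: ray(c,250+u/5,138+v/5,z)
for n,a in dict(foot=((175,147,.018),(595,148,.018)),top=((165,212,.054),(610,217,.054)),topback=((165,233,.054),(610,236,.054)),strip=((165,98,.056),(610,102,.056)),boardedge=((50,437,.018),(795,441,.018))).items():
    p,q=P(*a[0]),P(*a[1]); m=(p+q)/2; d=q-p; ang=np.arctan2(d[1],d[0]); print(n,p.round(4),q.round(4),m.round(4),np.degrees(ang).round(2))
    yv=np.array([np.sin(.05),np.cos(.05),0]); xv=np.array([np.cos(.05),-np.sin(.05),0]); print('  y along',(m@yv).round(4),'x along',(m@xv).round(4))
```

```text
foot [0.5427 0.0139 0.018 ] [0.6635 0.0081 0.018 ] [0.6031 0.011  0.018 ] -2.78
  y along 0.0411 x along 0.6018
top [0.5426 0.0036 0.054 ] [ 0.6617 -0.0033  0.054 ] [6.021e-01 1.000e-04 5.400e-02] -3.29
  y along 0.0302 x along 0.6014
topback [ 0.5421 -0.0022  0.054 ] [ 0.6618 -0.0086  0.054 ] [ 0.6019 -0.0054  0.054 ] -3.03
  y along 0.0247 x along 0.6015
strip [0.5452 0.0345 0.056 ] [0.6611 0.0281 0.056 ] [0.6031 0.0313 0.056 ] -3.16
  y along 0.0615 x along 0.6008
boardedge [ 0.4979 -0.0739  0.018 ] [ 0.725  -0.0856  0.018 ] [ 0.6114 -0.0798  0.018 ] -2.95
  y along -0.0491 x along 0.6147
```

>>> apply_moves:
  rows:
    - {"offset": [-0.003,-0.03,0],"delta_rot": [0,0,-0.3],"gripper": 0.6}
    - {"offset": [-0.007,-0.065,-0.005],"delta_rot": [0,0,-0.6],"gripper": 0.6}
    - {"offset": [-0.012,-0.1,-0.01],"delta_rot": [0,0,-0.9],"gripper": 0.6}
    - {"offset": [-0.016,-0.135,-0.03],"delta_rot": [0,0,-1.2],"gripper": 0.6}
    - {"offset": [-0.02,-0.17,-0.05],"delta_rot": [0,0,-1.5],"gripper": 0.6}
    - {"offset": [-0.024,-0.205,-0.07],"delta_rot": [0,0,-1.8],"gripper": 0.6}
    - {"offset": [-0.028,-0.24,-0.09],"delta_rot": [0,0,-2.1],"gripper": 0.6}
    - {"offset": [-0.032,-0.275,-0.11],"delta_rot": [0,0,-2.1],"gripper": 0.6}
    - {"offset": [-0.037,-0.3,-0.13],"delta_rot": [0,0,-2.1],"gripper": 0.6}
    - {"offset": [-0.037,-0.3,-0.15],"delta_rot": [0,0,-2.1],"gripper": 0.6}

```text
t: 2.65
eef_pos: [0.5484, -0.2849, 0.1563]
tool_rot: [0.001, 0.795, 0.606, -0.0]
ft_force: [-0.2, -0.1, -0.5]
finger_gap: 0.8
finger_force: 0.0
```

Run:
```python
from h import *
for k in range(2): c=snap('wrist','w2')
s=arm.get_state();print(s['eef_pos'],s['tool_rot'],s['t'],s['ft_force'])
```

```text
[ 0.54706032 -0.27999096  0.15264606] [-0.00330869  0.79470604  0.60698452 -0.00107823] 2.75 [-0.83287221  1.35986306 -0.53467885]
```

View pics/w2.png

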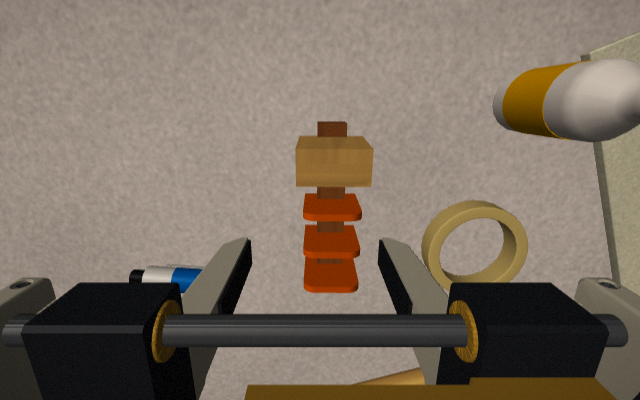

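Run:
```python
from h import *
c=load('w2')
for n,u,v in(('p3',332,214),('p2',331,252),('p1',331,286),('w',334,167)): print(n,ray(c,u,v,.068).round(4))
a=ray(c,303,218,.068);b=ray(c,361,218,.068);print(np.degrees(np.arctan2((b-a)[1],(b-a)[0])),np.linalg.norm(b-a))
s=arm.get_state();print(s['eef_pos'],s['t'],np.degrees(2*np.arctan2(s['tool_rot'][2],s['tool_rot'][1]))-90)
```

```text
p3 [ 0.5588 -0.2878  0.068 ]
p2 [ 0.5495 -0.3207  0.068 ]
p1 [ 0.5413 -0.3526  0.068 ]
w [ 0.5699 -0.2507  0.068 ]
-15.173731592076054 0.047357905040439116
[ 0.54706032 -0.27999096  0.15264606] 2.75 -15.255906164216569
```

>>> apply_moves:
  rows:
    - {"offset": [0.003,0,-0.01],"delta_rot": [0,0,0],"gripper": 0.6}
    - {"offset": [0.006,0,-0.02],"delta_rot": [0,0,0],"gripper": 0.6}
    - {"offset": [0.006,0,-0.04],"delta_rot": [0,0,0],"gripper": 0.6}
    - {"offset": [0.006,0,-0.06],"delta_rot": [0,0,0],"gripper": 0.6}
    - {"offset": [0.006,0,-0.06],"delta_rot": [0,0,0],"gripper": 0.6}
    - {"offset": [0.006,0,-0.06],"delta_rot": [0,0,0],"gripper": 0.6}
    - {"offset": [0.006,0,-0.06],"delta_rot": [0,0,0],"gripper": 0.6}
    - {"offset": [0.006,0,-0.06],"delta_rot": [0,0,0],"gripper": 0.6}
    - {"offset": [0.006,0,-0.06],"delta_rot": [0,0,0],"gripper": 0.6}
    - {"offset": [0.006,0,-0.06],"delta_rot": [0,0,0],"gripper": 0.6}

```text
t: 3.58
eef_pos: [0.5565, -0.2821, 0.098]
tool_rot: [0.001, 0.795, 0.607, 0.0]
ft_force: [0.5, 0.2, 0.2]
finger_gap: 0.8
finger_force: 0.0
```

>>> apply_moves:
  rows:
    - {"offset": [0.001,-0.006,0],"delta_rot": [0,0,0],"gripper": 0.6}
    - {"offset": [0.001,-0.006,-0.01],"delta_rot": [0,0,0],"gripper": 0.6}
    - {"offset": [0.001,-0.006,-0.025],"delta_rot": [0,0,0],"gripper": 0.6}
    - {"offset": [0.001,-0.006,-0.04],"delta_rot": [0,0,0],"gripper": 0.6}
    - {"offset": [0.001,-0.006,-0.042],"delta_rot": [0,0,0],"gripper": 0.6}
    - {"offset": [0.001,-0.006,-0.042],"delta_rot": [0,0,0],"gripper": 0.3}
    - {"offset": [0.001,-0.006,-0.042],"delta_rot": [0,0,0],"gripper": -0.2}
    - {"offset": [0.001,-0.006,-0.042],"delta_rot": [0,0,0],"gripper": -0.2}
    - {"offset": [0.001,-0.006,-0.042],"delta_rot": [0,0,0],"gripper": -0.2}
    - {"offset": [0.001,-0.006,-0.042],"delta_rot": [0,0,0],"gripper": -0.2}
  grip_force: 15

```text
t: 4.42
eef_pos: [0.5574, -0.2882, 0.0557]
tool_rot: [0.001, 0.795, 0.607, 0.0]
ft_force: [-0.7, -0.1, 1.1]
finger_gap: 0.536
finger_force: 15.0
```

>>> apply_moves:
  rows:
    - {"offset": [0,0,0.03],"delta_rot": [0,0,0],"gripper": -0.2}
    - {"offset": [0,0,0.06],"delta_rot": [0,0,0],"gripper": -0.2}
    - {"offset": [0,0,0.09],"delta_rot": [0,0,0],"gripper": -0.2}
    - {"offset": [0.003,0.02,0.1],"delta_rot": [0,0,0.15],"gripper": -0.2}
    - {"offset": [0.007,0.05,0.1],"delta_rot": [0,0,0.4],"gripper": -0.2}
    - {"offset": [0.012,0.085,0.1],"delta_rot": [0,0,0.7],"gripper": -0.2}
    - {"offset": [0.018,0.12,0.1],"delta_rot": [0,0,1],"gripper": -0.2}
    - {"offset": [0.024,0.155,0.1],"delta_rot": [0,0,1.3],"gripper": -0.2}
    - {"offset": [0.03,0.19,0.1],"delta_rot": [0,0,1.6],"gripper": -0.2}
    - {"offset": [0.036,0.225,0.1],"delta_rot": [0,0,2],"gripper": -0.2}

```text
t: 5.25
eef_pos: [0.593, -0.0611, 0.1554]
tool_rot: [0.0, 0.726, 0.687, 0.0]
ft_force: [0.1, 0.8, -0.3]
finger_gap: 0.538
finger_force: 14.9
```

>>> apply_moves:
  rows:
    - {"offset": [0.003,0.03,0],"delta_rot": [0,0,0.03],"gripper": -0.2}
    - {"offset": [0.006,0.055,0],"delta_rot": [0,0,0.03],"gripper": -0.2}
    - {"offset": [0.009,0.075,0],"delta_rot": [0,0,0.03],"gripper": -0.2}
    - {"offset": [0.0105,0.088,0],"delta_rot": [0,0,0.03],"gripper": -0.2}
    - {"offset": [0.0105,0.0905,-0.005],"delta_rot": [0,0,0.03],"gripper": -0.2}
    - {"offset": [0.0105,0.0905,-0.01],"delta_rot": [0,0,0.03],"gripper": -0.2}
    - {"offset": [0.0105,0.0905,-0.02],"delta_rot": [0,0,0.03],"gripper": -0.2}
    - {"offset": [0.0105,0.0905,-0.02],"delta_rot": [0,0,0.03],"gripper": -0.2}
    - {"offset": [0.0105,0.0905,-0.02],"delta_rot": [0,0,0.03],"gripper": -0.2}
    - {"offset": [0.0105,0.0905,-0.02],"delta_rot": [0,0,0.03],"gripper": -0.2}

```text
t: 6.08
eef_pos: [0.603, 0.0267, 0.1342]
tool_rot: [-0.0, 0.726, 0.688, -0.0]
ft_force: [0.3, 0.8, 0.7]
finger_gap: 0.538
finger_force: 14.9
```

Run:
```python
from h import *
c=snap('wrist','w3');s=arm.get_state()
print(s['eef_pos'],s['t'],np.degrees(2*np.arctan2(s['tool_rot'][2],s['tool_rot'][1]))-90,s['finger_gap'])
cv2.imwrite('pics/w3b.png',cv2.resize(c['img'][90:290,200:440],(720,600),interpolation=cv2.INTER_CUBIC))
```

```text
[0.60325064 0.02687626 0.13466533] 6.1333 -3.1188135052607464 0.5350471330513935
```

View pics/w3b.png

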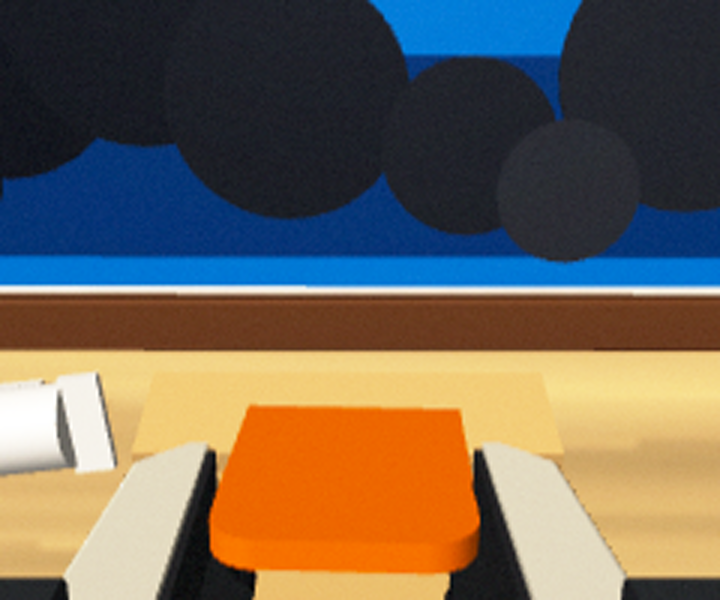

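Run:
```python
from h import *
c=load('w3')
P=lambda u,v,z: ray(c,200+u/3,90+v/3,z).round(4)
print('bot',P(250,406,.0845),P(460,410,.0845)); print('top+',P(225,540,.1465),P(465,543,.1465)); print('top-',P(225,567,.1465),P(465,570,.1465))
print('strip',P(250,350,.056),P(460,350,.056),'foot',P(355,373,.018),'cleat ends',P(133,454,.054),P(563,458,.054),P(153,373,.018),P(545,374,.018))
```

```text
bot [0.5804 0.0286 0.0845] [0.6299 0.0249 0.0845]
top+ [0.582  0.0286 0.1465] [0.6235 0.0258 0.1465]
top- [0.5815 0.0233 0.1465] [0.6234 0.0205 0.1465]
strip [0.578 0.033 0.056] [0.6334 0.03   0.056 ] foot [0.6051 0.0112 0.018 ] cleat ends [0.543  0.0039 0.054 ] [ 0.6614 -0.0036  0.054 ] [0.5428 0.0146 0.018 ] [0.6637 0.0077 0.018 ]
```

>>> apply_moves:
  rows:
    - {"offset": [0,0.0035,0],"delta_rot": [0,0,0.15],"gripper": -0.2}
    - {"offset": [0,0.0035,-0.01],"delta_rot": [0,0,0.15],"gripper": -0.2}
    - {"offset": [0,0.0035,-0.02],"delta_rot": [0,0,0.15],"gripper": -0.2}
    - {"offset": [0,0.0035,-0.03],"delta_rot": [0,0,0.15],"gripper": -0.2}
    - {"offset": [0,0.0035,-0.04],"delta_rot": [0,0,0.15],"gripper": -0.2}
    - {"offset": [0,0.0035,-0.05],"delta_rot": [0,0,0.15],"gripper": -0.2}
    - {"offset": [0,0.0035,-0.058],"delta_rot": [0,0,0.15],"gripper": -0.2}
    - {"offset": [0,0.0035,-0.063],"delta_rot": [0,0,0.15],"gripper": -0.2}
    - {"offset": [0,0.0035,-0.066],"delta_rot": [0,0,0.15],"gripper": -0.2}
    - {"offset": [0,0.0035,-0.066],"delta_rot": [0,0,0.15],"gripper": -0.2}

```text
t: 6.97
eef_pos: [0.6031, 0.0313, 0.0681]
tool_rot: [-0.0, 0.72, 0.694, -0.0]
ft_force: [-1.2, -1.1, 0.3]
finger_gap: 0.535
finger_force: 15.0
```

Run:
```python
from h import *
c=snap('wrist','w4');s=arm.get_state()
print(s['eef_pos'],s['t'],np.degrees(2*np.arctan2(s['tool_rot'][2],s['tool_rot'][1]))-90,s['finger_gap'],s['ft_force'])
cv2.imwrite('pics/w4b.png',cv2.resize(c['img'][100:260,220:420],(750,600),interpolation=cv2.INTER_CUBIC))
```

```text
[0.60327761 0.03125425 0.06857777] 7.0167 -2.1525143172914767 0.5364233549029706 [ 0.08313557 -0.70725261  0.36595764]
```

View pics/w4b.png

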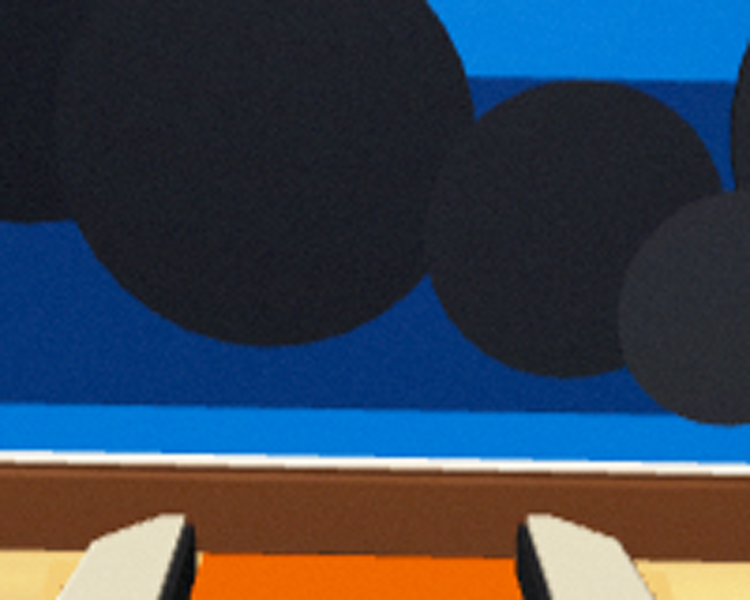

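>>> apply_moves:
  rows:
    - {"offset": [0,0,0],"delta_rot": [0,0,0],"gripper": 0.2}
    - {"offset": [0,0,0],"delta_rot": [0,0,0],"gripper": 0.3}
    - {"offset": [0,0,0],"delta_rot": [0,0,0],"gripper": 0.4}
    - {"offset": [0,0,0.005],"delta_rot": [0,0,0],"gripper": 0.4}
    - {"offset": [0,0,0.025],"delta_rot": [0,0,0],"gripper": 0.4}
    - {"offset": [0,0,0.055],"delta_rot": [0,0,0],"gripper": 0.4}
    - {"offset": [0,-0.02,0.07],"delta_rot": [0,0,-0.1],"gripper": 0.4}
    - {"offset": [-0.004,-0.05,0.08],"delta_rot": [0,0,-0.4],"gripper": 0.4}
    - {"offset": [-0.009,-0.085,0.08],"delta_rot": [0,0,-0.7],"gripper": 0.4}
    - {"offset": [-0.014,-0.12,0.08],"delta_rot": [0,0,-1],"gripper": 0.4}

```text
t: 7.85
eef_pos: [0.59, -0.0897, 0.1509]
tool_rot: [0.001, 0.756, 0.655, 0.001]
ft_force: [0.8, -0.4, -0.1]
finger_gap: 0.702
finger_force: 0.0
```

>>> apply_moves:
  rows:
    - {"offset": [-0.006,-0.035,0],"delta_rot": [0,0,-0.3],"gripper": 0.5}
    - {"offset": [-0.012,-0.07,0],"delta_rot": [0,0,-0.6],"gripper": 0.6}
    - {"offset": [-0.018,-0.105,0],"delta_rot": [0,0,-0.9],"gripper": 0.6}
    - {"offset": [-0.024,-0.14,0],"delta_rot": [0,0,-1.17],"gripper": 0.6}
    - {"offset": [-0.03,-0.175,0],"delta_rot": [0,0,-1.17],"gripper": 0.6}
    - {"offset": [-0.035,-0.205,0],"delta_rot": [0,0,-1.17],"gripper": 0.6}
    - {"offset": [-0.04,-0.225,-0.01],"delta_rot": [0,0,-1.17],"gripper": 0.6}
    - {"offset": [-0.041,-0.235,-0.03],"delta_rot": [0,0,-1.17],"gripper": 0.6}
    - {"offset": [-0.041,-0.235,-0.05],"delta_rot": [0,0,-1.17],"gripper": 0.6}
    - {"offset": [-0.041,-0.235,-0.05],"delta_rot": [0,0,-1.17],"gripper": 0.6}

```text
t: 8.68
eef_pos: [0.5455, -0.3231, 0.0944]
tool_rot: [-0.003, 0.795, 0.607, -0.001]
ft_force: [-1.5, 0.4, -1.2]
finger_gap: 0.803
finger_force: 0.0
```

Run:
```python
from h import *
b=snap('top','top2');s=arm.get_state()
print(s['eef_pos'],s['t'],np.degrees(2*np.arctan2(s['tool_rot'][2],s['tool_rot'][1]))-90)
i=b['img'][165:210,305:340]
hsv=cv2.cvtColor(b['img'],cv2.COLOR_BGR2HSV);m=cv2.inRange(hsv,(4,160,90),(16,255,255)); m[:,345:]=0
n,l,st,ce=cv2.connectedComponentsWithStats(m)
for k in range(1,n):
  if st[k][4]>6: print(st[k],ce[k],ray(b,*ce[k],.08))
```

```text
[ 0.54640182 -0.32288989  0.09637569] 8.7333 -15.21556046578111
[305 176   3  17  43] [305.95348837 183.46511628] [0.59892788 0.02736181 0.08      ]
```

>>> apply_moves:
  rows:
    - {"offset": [0.001,-0.001,0],"delta_rot": [0,0,0],"gripper": 0.6}
    - {"offset": [0.001,-0.001,-0.01],"delta_rot": [0,0,0],"gripper": 0.6}
    - {"offset": [0.001,-0.001,-0.025],"delta_rot": [0,0,0],"gripper": 0.6}
    - {"offset": [0.001,-0.001,-0.04],"delta_rot": [0,0,0],"gripper": 0.6}
    - {"offset": [0.001,-0.001,-0.042],"delta_rot": [0,0,0],"gripper": 0.6}
    - {"offset": [0.001,-0.001,-0.042],"delta_rot": [0,0,0],"gripper": 0.3}
    - {"offset": [0.001,-0.001,-0.042],"delta_rot": [0,0,0],"gripper": -0.2}
    - {"offset": [0.001,-0.001,-0.042],"delta_rot": [0,0,0],"gripper": -0.2}
    - {"offset": [0.001,-0.001,-0.042],"delta_rot": [0,0,0],"gripper": -0.2}
    - {"offset": [0.001,-0.001,-0.042],"delta_rot": [0,0,0],"gripper": -0.2}
  grip_force: 15

```text
t: 9.57
eef_pos: [0.55, -0.3252, 0.0579]
tool_rot: [0.001, 0.794, 0.608, 0.0]
ft_force: [-0.5, 0.2, 3.0]
finger_gap: 0.533
finger_force: 15.0
```

>>> apply_moves:
  rows:
    - {"offset": [0,0,0.03],"delta_rot": [0,0,0],"gripper": -0.2}
    - {"offset": [0,0,0.06],"delta_rot": [0,0,0],"gripper": -0.2}
    - {"offset": [0,0,0.09],"delta_rot": [0,0,0],"gripper": -0.2}
    - {"offset": [0.003,0.02,0.1],"delta_rot": [0,0,0.15],"gripper": -0.2}
    - {"offset": [0.007,0.05,0.1],"delta_rot": [0,0,0.4],"gripper": -0.2}
    - {"offset": [0.012,0.085,0.1],"delta_rot": [0,0,0.7],"gripper": -0.2}
    - {"offset": [0.018,0.12,0.1],"delta_rot": [0,0,1],"gripper": -0.2}
    - {"offset": [0.024,0.155,0.1],"delta_rot": [0,0,1.3],"gripper": -0.2}
    - {"offset": [0.03,0.19,0.1],"delta_rot": [0,0,1.6],"gripper": -0.2}
    - {"offset": [0.036,0.225,0.1],"delta_rot": [0,0,2],"gripper": -0.2}

```text
t: 10.4
eef_pos: [0.5854, -0.0982, 0.1573]
tool_rot: [0.0, 0.726, 0.688, 0.0]
ft_force: [0.6, -0.8, -0.0]
finger_gap: 0.535
finger_force: 15.0
```

>>> apply_moves:
  rows:
    - {"offset": [0.004,0.03,0],"delta_rot": [0,0,0.03],"gripper": -0.2}
    - {"offset": [0.008,0.06,0],"delta_rot": [0,0,0.03],"gripper": -0.2}
    - {"offset": [0.012,0.085,0],"delta_rot": [0,0,0.03],"gripper": -0.2}
    - {"offset": [0.016,0.105,0],"delta_rot": [0,0,0.03],"gripper": -0.2}
    - {"offset": [0.018,0.116,0],"delta_rot": [0,0,0.03],"gripper": -0.2}
    - {"offset": [0.018,0.119,0],"delta_rot": [0,0,0.03],"gripper": -0.2}
    - {"offset": [0.018,0.119,0],"delta_rot": [0,0,0.03],"gripper": -0.2}
    - {"offset": [0.018,0.119,0],"delta_rot": [0,0,0.03],"gripper": -0.2}
    - {"offset": [0.018,0.119,0],"delta_rot": [0,0,0.03],"gripper": -0.2}
    - {"offset": [0.018,0.119,0],"delta_rot": [0,0,0.03],"gripper": -0.2}

```text
t: 11.23
eef_pos: [0.6031, 0.018, 0.1566]
tool_rot: [0.0, 0.726, 0.688, -0.0]
ft_force: [0.2, -0.8, -0.3]
finger_gap: 0.534
finger_force: 15.0
```

Run:
```python
from h import *
c=snap('wrist','w5');s=arm.get_state()
print(s['eef_pos'],s['t'],np.degrees(2*np.arctan2(s['tool_rot'][2],s['tool_rot'][1]))-90,s['finger_gap'])
cv2.imwrite('pics/w5b.png',cv2.resize(c['img'][170:290,240:400],(800,600),interpolation=cv2.INTER_CUBIC))
```

```text
[0.60313629 0.01813131 0.1566342 ] 11.2833 -3.0743426775954816 0.5312538861711049
```

View pics/w5b.png

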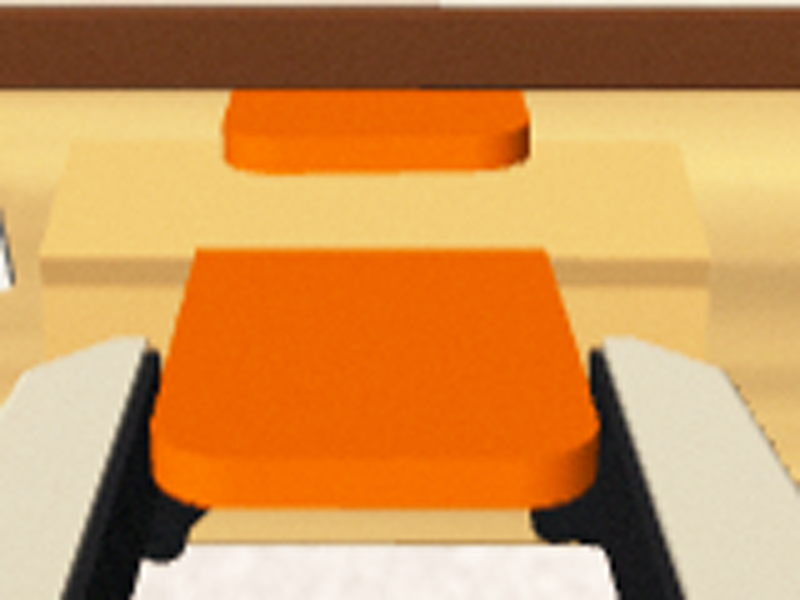

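Run:
```python
from h import *
c=load('w5')
P=lambda u,v,z: ray(c,240+u/5,170+v/5,z).round(4)
print('held bot+',P(197,249,.1047),P(545,248,.1047)); print('held top+-',P(376,458,.1667),P(376,508,.1667))
print('P1 top+-',P(375,136,.08),P(375,172,.08),'strip',P(375,88,.056),'foot',P(375,142,.018)); print('P1 top ends',P(250,172,.08),P(500,172,.08))
```

```text
held bot+ [0.5779 0.0233 0.1047] [0.6274 0.0208 0.1047]
held top+- [0.6033 0.0224 0.1667] [0.603  0.0165 0.1667]
P1 top+- [0.6038 0.0312 0.08  ] [0.6034 0.0253 0.08  ] strip [0.6039 0.0325 0.056 ] foot [0.6028 0.0111 0.018 ]
P1 top ends [0.5839 0.0264 0.08  ] [0.623  0.0243 0.08  ]
```

>>> apply_moves:
  rows:
    - {"offset": [0.0008,-0.0015,-0.01],"delta_rot": [0,0,0],"gripper": -0.2}
    - {"offset": [0.0008,-0.0015,-0.025],"delta_rot": [0,0,0],"gripper": -0.2}
    - {"offset": [0.0008,-0.0015,-0.04],"delta_rot": [0,0,0],"gripper": -0.2}
    - {"offset": [0.0008,-0.0015,-0.05],"delta_rot": [0,0,0],"gripper": -0.2}
    - {"offset": [0.0008,-0.0015,-0.06],"delta_rot": [0,0,0],"gripper": -0.2}
    - {"offset": [0.0008,-0.0015,-0.07],"delta_rot": [0,0,0],"gripper": -0.2}
    - {"offset": [0.0008,-0.0015,-0.078],"delta_rot": [0,0,0],"gripper": -0.2}
    - {"offset": [0.0008,-0.0015,-0.083],"delta_rot": [0,0,0],"gripper": -0.2}
    - {"offset": [0.0008,-0.0015,-0.086],"delta_rot": [0,0,0],"gripper": -0.2}
    - {"offset": [0.0008,-0.0015,-0.086],"delta_rot": [0,0,0],"gripper": -0.2}

```text
t: 12.12
eef_pos: [0.604, 0.0178, 0.0705]
tool_rot: [-0.0, 0.725, 0.688, -0.0]
ft_force: [0.4, -0.2, 0.7]
finger_gap: 0.533
finger_force: 15.0
```

>>> apply_moves:
  rows:
    - {"offset": [0,0,0],"delta_rot": [0,0,0],"gripper": 0.2}
    - {"offset": [0,0,0],"delta_rot": [0,0,0],"gripper": 0.3}
    - {"offset": [0,0,0],"delta_rot": [0,0,0],"gripper": 0.4}
    - {"offset": [0,0,0.005],"delta_rot": [0,0,0],"gripper": 0.4}
    - {"offset": [0,0,0.025],"delta_rot": [0,0,0],"gripper": 0.4}
    - {"offset": [0,0,0.055],"delta_rot": [0,0,0],"gripper": 0.4}
    - {"offset": [0,-0.02,0.07],"delta_rot": [0,0,-0.1],"gripper": 0.5}
    - {"offset": [-0.004,-0.05,0.08],"delta_rot": [0,0,-0.4],"gripper": 0.6}
    - {"offset": [-0.009,-0.085,0.08],"delta_rot": [0,0,-0.7],"gripper": 0.6}
    - {"offset": [-0.014,-0.12,0.08],"delta_rot": [0,0,-1],"gripper": 0.6}

```text
t: 12.95
eef_pos: [0.5908, -0.1032, 0.1529]
tool_rot: [0.001, 0.76, 0.65, 0.001]
ft_force: [-0.1, -0.1, -0.1]
finger_gap: 0.8
finger_force: 0.0
```

>>> apply_moves:
  rows:
    - {"offset": [-0.005,-0.035,0],"delta_rot": [0,0,-0.3],"gripper": 0.6}
    - {"offset": [-0.01,-0.07,0],"delta_rot": [0,0,-0.6],"gripper": 0.6}
    - {"offset": [-0.014,-0.1,0],"delta_rot": [0,0,-0.9],"gripper": 0.6}
    - {"offset": [-0.018,-0.125,0],"delta_rot": [0,0,-1.02],"gripper": 0.6}
    - {"offset": [-0.019,-0.14,0],"delta_rot": [0,0,-1.02],"gripper": 0.6}
    - {"offset": [-0.019,-0.1445,-0.01],"delta_rot": [0,0,-1.02],"gripper": 0.6}
    - {"offset": [-0.019,-0.1445,-0.03],"delta_rot": [0,0,-1.02],"gripper": 0.6}
    - {"offset": [-0.019,-0.1445,-0.05],"delta_rot": [0,0,-1.02],"gripper": 0.6}
    - {"offset": [-0.019,-0.1445,-0.05],"delta_rot": [0,0,-1.02],"gripper": 0.6}
    - {"offset": [-0.019,-0.1445,-0.05],"delta_rot": [0,0,-1.02],"gripper": 0.6}

```text
t: 13.78
eef_pos: [0.5701, -0.2449, 0.0988]
tool_rot: [-0.002, 0.793, 0.609, -0.001]
ft_force: [-0.0, 0.3, -0.4]
finger_gap: 0.8
finger_force: 0.0
```

Run:
```python
from h import *
b=snap('top','top3');w=snap('wrist','w6');s=arm.get_state()
print(s['eef_pos'],s['t'],np.degrees(2*np.arctan2(s['tool_rot'][2],s['tool_rot'][1]))-90)
hsv=cv2.cvtColor(b['img'],cv2.COLOR_BGR2HSV);m=cv2.inRange(hsv,(4,160,90),(16,255,255)); m[:,345:]=0
n,l,st,ce=cv2.connectedComponentsWithStats(m)
for k in range(1,n):
  if st[k][4]>6: print(st[k],ce[k],ray(b,*ce[k],.08))
# one sheet: wrist left, top zoom right
o=np.zeros((600,800,3),np.uint8)
o[:300,:480]=cv2.resize(w['img'][100:300,160:480],(480,300)); z=cv2.resize(b['img'][160:210,285:345],None,fx=5,fy=5,interpolation=cv2.INTER_CUBIC); o[:z.shape[0],490:790]=z
cv2.imwrite('pics/w6b.png',o)
```

```text
[ 0.57178981 -0.24602914  0.10159237] 13.8833 -15.0385067200434
[305 176   6  17  82] [307.32926829 183.52439024] [0.59884626 0.02278398 0.08      ]
```

View pics/w6b.png

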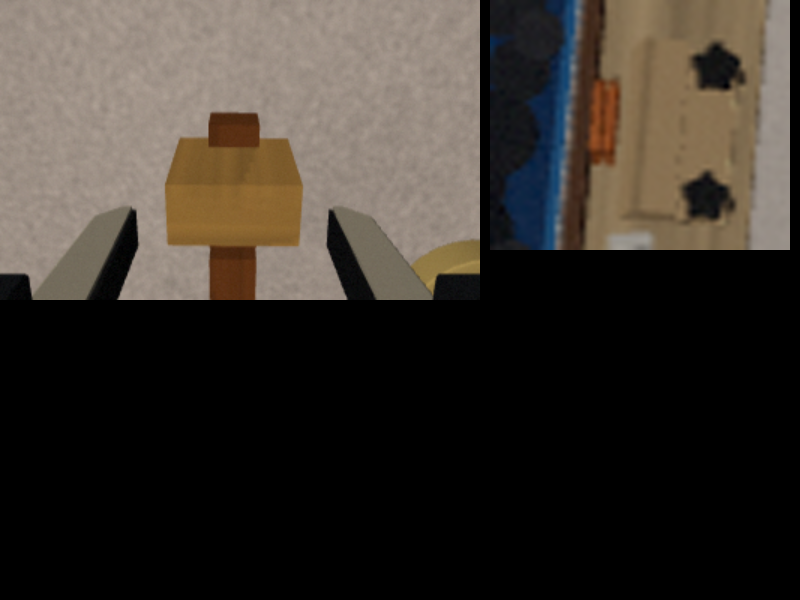

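Run:
```python
from h import *
c=load('w6')
P=lambda u,v,z: ray(c,160+u/1.5,100+v/1.5,z)
a=P(233,183,.068);b=P(233,244,.068);print(a,b,np.linalg.norm(a-b))
ey=np.array([.262,.965,0]); print('grip pt y=-7:',a-ey*.013)
p=P(166,184,.068);q=P(301,184,.068);print((p+q)/2,np.linalg.norm(p-q),np.degrees(np.arctan2((q-p)[1],(q-p)[0])))
```

```text
[ 0.57358598 -0.23600447  0.068     ] [ 0.56598658 -0.26444413  0.068     ] 0.029437474549417697
grip pt y=-7: [ 0.57017998 -0.24854947  0.068     ]
[ 0.57366989 -0.23650607  0.068     ] 0.058314176086028395 -14.979364437773876
```

>>> apply_moves:
  rows:
    - {"offset": [-0.001,-0.0015,0],"delta_rot": [0,0,0],"gripper": 0.6}
    - {"offset": [-0.001,-0.0015,-0.01],"delta_rot": [0,0,0],"gripper": 0.6}
    - {"offset": [-0.001,-0.0015,-0.025],"delta_rot": [0,0,0],"gripper": 0.6}
    - {"offset": [-0.001,-0.0015,-0.04],"delta_rot": [0,0,0],"gripper": 0.6}
    - {"offset": [-0.001,-0.0015,-0.045],"delta_rot": [0,0,0],"gripper": 0.6}
    - {"offset": [-0.001,-0.0015,-0.045],"delta_rot": [0,0,0],"gripper": 0.4}
    - {"offset": [-0.001,-0.0015,-0.045],"delta_rot": [0,0,0],"gripper": 0}
    - {"offset": [-0.001,-0.0015,-0.045],"delta_rot": [0,0,0],"gripper": 0}
    - {"offset": [-0.001,-0.0015,-0.045],"delta_rot": [0,0,0],"gripper": 0}
    - {"offset": [-0.001,-0.0015,-0.045],"delta_rot": [0,0,0],"gripper": 0}
  grip_force: 45

```text
t: 14.72
eef_pos: [0.5706, -0.2486, 0.0567]
tool_rot: [0.001, 0.794, 0.608, 0.0]
ft_force: [0.4, -1.3, 0.3]
finger_gap: 0.642
finger_force: 45.0
```

>>> apply_moves:
  rows:
    - {"offset": [0,0,0.03],"delta_rot": [0,0,0],"gripper": 0}
    - {"offset": [0,0,0.06],"delta_rot": [0,0,0],"gripper": 0}
    - {"offset": [0,0,0.09],"delta_rot": [0,0,0],"gripper": 0}
    - {"offset": [0.003,0.02,0.1],"delta_rot": [0,0,0.15],"gripper": 0}
    - {"offset": [0.007,0.05,0.1],"delta_rot": [0,0,0.4],"gripper": 0}
    - {"offset": [0.012,0.085,0.1],"delta_rot": [0,0,0.7],"gripper": 0}
    - {"offset": [0.016,0.12,0.1],"delta_rot": [0,0,1],"gripper": 0}
    - {"offset": [0.02,0.155,0.1],"delta_rot": [0,0,1.3],"gripper": 0}
    - {"offset": [0.024,0.185,0.1],"delta_rot": [0,0,1.6],"gripper": 0}
    - {"offset": [0.028,0.21,0.1],"delta_rot": [0,0,1.98],"gripper": 0}

```text
t: 15.55
eef_pos: [0.5982, -0.0359, 0.1563]
tool_rot: [0.0, 0.726, 0.688, 0.0]
ft_force: [1.2, 0.6, -0.3]
finger_gap: 0.645
finger_force: 45.0
```

>>> apply_moves:
  rows:
    - {"offset": [0.002,0.015,0],"delta_rot": [0,0,0],"gripper": 0}
    - {"offset": [0.004,0.028,0],"delta_rot": [0,0,0],"gripper": 0}
    - {"offset": [0.004,0.036,0],"delta_rot": [0,0,0],"gripper": 0}
    - {"offset": [0.004,0.04,0],"delta_rot": [0,0,0],"gripper": 0}
    - {"offset": [0.004,0.04,0],"delta_rot": [0,0,0],"gripper": 0}
    - {"offset": [0.004,0.04,0],"delta_rot": [0,0,0],"gripper": 0}
    - {"offset": [0.004,0.04,0],"delta_rot": [0,0,0],"gripper": 0}
    - {"offset": [0.004,0.04,0],"delta_rot": [0,0,0],"gripper": 0}
    - {"offset": [0.004,0.04,0],"delta_rot": [0,0,0],"gripper": 0}
    - {"offset": [0.004,0.04,0],"delta_rot": [0,0,0],"gripper": 0}

```text
t: 16.38
eef_pos: [0.602, 0.0012, 0.1556]
tool_rot: [0.0, 0.727, 0.687, -0.0]
ft_force: [0.5, 0.1, 0.1]
finger_gap: 0.641
finger_force: 45.0
```

Run:
```python
from h import *
c=snap('wrist','w7');s=arm.get_state()
print(s['eef_pos'],s['t'],np.degrees(2*np.arctan2(s['tool_rot'][2],s['tool_rot'][1]))-90,s['ft_force'],s['torque'])
g=c['img']
for u in (300,318,335): print(u,[(v,*map(int,g[v,u])) for v in range(180,290,3)])
```

```text
[0.60200553 0.00136856 0.15564463] 16.4333 -3.265338337995999 [-0.29091891 -0.4962956  -0.47094198] [-0.05133404  0.01850678 -0.00166073]
300 [(180, 0, 103, 240), (183, 0, 104, 241), (186, 0, 95, 231), (189, 0, 105, 240), (192, 0, 106, 241), (195, 34, 139, 239), (198, 112, 195, 237), (201, 113, 194, 237), (204, 95, 173, 220), (207, 92, 176, 228), (210, 92, 175, 226), (213, 86, 172, 225), (216, 92, 177, 226), (219, 92, 175, 224), (222, 88, 174, 223), (225, 85, 167, 220), (228, 88, 171, 220), (231, 89, 173, 222), (234, 86, 170, 221), (237, 90, 174, 221), (240, 88, 173, 222), (243, 88, 171, 222), (246, 87, 172, 222), (249, 88, 172, 221), (252, 88, 170, 221), (255, 92, 173, 224), (258, 92, 172, 224), (261, 95, 178, 227), (264, 87, 172, 225), (267, 92, 179, 229), (270, 92, 180, 228), (273, 96, 181, 230), (276, 91, 179, 229), (279, 93, 180, 229), (282, 94, 184, 231), (285, 94, 182, 231), (288, 90, 177, 228)]
318 [(180, 0, 105, 240), (183, 0, 105, 241), (186, 0, 95, 231), (189, 0, 104, 240), (192, 0, 107, 241), (195, 34, 140, 240), (198, 113, 192, 237), (201, 112, 192, 236), (204, 93, 165, 
[... 671 characters left out ...]
 240), (192, 0, 101, 240), (195, 28, 138, 238), (198, 113, 193, 236), (201, 112, 193, 236), (204, 94, 168, 215), (207, 96, 184, 233), (210, 97, 185, 232), (213, 94, 183, 230), (216, 94, 183, 231), (219, 95, 183, 230), (222, 95, 181, 230), (225, 93, 179, 228), (228, 89, 179, 229), (231, 94, 180, 229), (234, 91, 177, 227), (237, 94, 179, 229), (240, 90, 175, 227), (243, 91, 177, 227), (246, 88, 173, 227), (249, 93, 177, 227), (252, 90, 180, 230), (255, 94, 179, 230), (258, 93, 180, 230), (261, 92, 179, 229), (264, 92, 181, 230), (267, 95, 180, 229), (270, 90, 178, 227), (273, 88, 177, 226), (276, 91, 177, 227), (279, 89, 177, 227), (282, 89, 180, 229), (285, 93, 180, 230), (288, 88, 176, 226)]
```

Run:
```python
from h import *
c=load('w7')
for n,v,z in(('seam',187,.08),('pk2 -y',195,.08),('wedge +y bot',204,.105)): print(n,ray(c,318,v,z).round(4))
```

```text
seam [0.6054 0.0228 0.08  ]
pk2 -y [0.6051 0.0164 0.08  ]
wedge +y bot [0.6049 0.0173 0.105 ]
```

>>> apply_moves:
  rows:
    - {"offset": [0.0005,-0.003,0],"delta_rot": [0,0,0.03],"gripper": 0}
    - {"offset": [0.0005,-0.003,-0.005],"delta_rot": [0,0,0.03],"gripper": 0}
    - {"offset": [0.0005,-0.003,-0.013],"delta_rot": [0,0,0.03],"gripper": 0}
    - {"offset": [0.0005,-0.003,-0.021],"delta_rot": [0,0,0.03],"gripper": 0}
    - {"offset": [0.0005,-0.003,-0.029],"delta_rot": [0,0,0.03],"gripper": 0}
    - {"offset": [0.0005,-0.003,-0.037],"delta_rot": [0,0,0.03],"gripper": 0}
    - {"offset": [0.0005,-0.003,-0.044],"delta_rot": [0,0,0.03],"gripper": 0}
    - {"offset": [0.0005,-0.003,-0.05],"delta_rot": [0,0,0.03],"gripper": 0}
    - {"offset": [0.0005,-0.003,-0.055],"delta_rot": [0,0,0.03],"gripper": 0}
    - {"offset": [0.0005,-0.003,-0.055],"delta_rot": [0,0,0.03],"gripper": 0}

```text
t: 17.27
eef_pos: [0.6018, -0.0009, 0.0992]
tool_rot: [-0.001, 0.726, 0.688, -0.0]
ft_force: [0.6, 0.8, -1.2]
finger_gap: 0.639
finger_force: 45.0
```

>>> apply_moves:
  rows:
    - {"offset": [0,0,-0.002],"delta_rot": [0,0,0],"gripper": 0}
    - {"offset": [0,0.0005,-0.004],"delta_rot": [0,0,0],"gripper": 0}
    - {"offset": [0,0.001,-0.006],"delta_rot": [0,0,0],"gripper": 0}
    - {"offset": [0,0.0016,-0.008],"delta_rot": [0,0,0],"gripper": 0}
    - {"offset": [0,0.0022,-0.01],"delta_rot": [0,0,0],"gripper": 0}
    - {"offset": [0,0.0028,-0.012],"delta_rot": [0,0,0],"gripper": 0}
    - {"offset": [0,0.0034,-0.014],"delta_rot": [0,0,0],"gripper": 0}
    - {"offset": [0,0.004,-0.016],"delta_rot": [0,0,0],"gripper": 0}
    - {"offset": [0,0.004,-0.016],"delta_rot": [0,0,0],"gripper": 0}
    - {"offset": [0,0.004,-0.016],"delta_rot": [0,0,0],"gripper": 0}

```text
t: 18.1
eef_pos: [0.603, 0.0038, 0.0848]
tool_rot: [-0.0, 0.726, 0.688, 0.001]
ft_force: [2.1, 5.8, 1.6]
finger_gap: 0.642
finger_force: 45.0
```

>>> apply_moves:
  rows:
    - {"offset": [0,0.0012,0],"delta_rot": [0,0,0],"gripper": 0}
    - {"offset": [0,0.0015,-0.001],"delta_rot": [0,0,0],"gripper": 0}
    - {"offset": [0,0.0018,-0.002],"delta_rot": [0,0,0],"gripper": 0}
    - {"offset": [0,0.0021,-0.003],"delta_rot": [0,0,0],"gripper": 0}
    - {"offset": [0,0.0024,-0.004],"delta_rot": [0,0,0],"gripper": 0}
    - {"offset": [0,0.0027,-0.005],"delta_rot": [0,0,0],"gripper": 0}
    - {"offset": [0,0.003,-0.006],"delta_rot": [0,0,0],"gripper": 0}
    - {"offset": [0,0.003,-0.006],"delta_rot": [0,0,0],"gripper": 0}
    - {"offset": [0,0.003,-0.006],"delta_rot": [0,0,0],"gripper": 0}
    - {"offset": [0,0.003,-0.006],"delta_rot": [0,0,0],"gripper": 0}

```text
t: 18.93
eef_pos: [0.6034, 0.0057, 0.0809]
tool_rot: [0.001, 0.726, 0.688, 0.001]
ft_force: [-4.5, 3.7, 15.8]
finger_gap: 0.638
finger_force: 45.0
```

```bash
cat > strip.py <<'E'
from h import *
from scipy.ndimage import gaussian_filter1d
def edge(c,X,Y0,Y1,z,ch):
    # profile along board y at x offset X
    ys=np.arange(Y0,Y1,.0002); O=np.array([.6094,.1083-.0,0]); 
    ex=np.array([.99862,-.0525,0]); ey=np.array([.0525,.99862,0])
    pr=[]
    for y in ys:
        u=np.array([proj(c,O+ex*x+ey*y+[0,0,z]) for x in X],np.float32)
        s=cv2.remap(c['img'].astype(np.float32),u[:,:1],u[:,1:],cv2.INTER_LINEAR)[:,0]
        pr.append(s.mean(0))
    return ys,gaussian_filter1d(np.array(pr),2,axis=0)
def run(f,X):
    c=load(f); ys,p=edge(c,X,-.06,-.02,.056,0)
    r=p[:,2]; g=np.gradient(r)
    k=np.argmin(g[:len(ys)*6//10]); 
    b=p[:,0]; gb=np.gradient(b); j=np.argmax(gb)
    print(f,'outer edge y',ys[k].round(4),'white/blue rise y',ys[j].round(4),'diff',(ys[j]-ys[k]).round(4))
E
python3 - <<'E'
from strip import *
snap('wrist','w8');snap('top','top4');snap('scene','sc4')
s=arm.get_state();print(s['eef_pos'],s['ft_force'],s['torque'])
for f in('w1','w3','w5','w7','w8'):
    run(f,np.linspace(-.1,-.07,40)); run(f,np.linspace(.075,.11,40))
for f in('top1','top4'): run(f,np.linspace(.08,.13,60))
E
```

```text
[0.60340777 0.00567466 0.0808675 ] [-4.31495794  4.14353055 15.72487981] [0.30758361 1.10297244 0.02140945]
w1 outer edge y -0.0588 white/blue rise y -0.0598 diff -0.001
w1 outer edge y -0.0592 white/blue rise y -0.0426 diff 0.0166
w3 outer edge y -0.0586 white/blue rise y -0.06 diff -0.0014
w3 outer edge y -0.0592 white/blue rise y -0.023 diff 0.0362
w5 outer edge y -0.0586 white/blue rise y -0.06 diff -0.0014
w5 outer edge y -0.0594 white/blue rise y -0.0478 diff 0.0116
w7 outer edge y -0.059 white/blue rise y -0.0336 diff 0.0254
w7 outer edge y -0.0594 white/blue rise y -0.0222 diff 0.0372
w8 outer edge y -0.059 white/blue rise y -0.0222 diff 0.0368
w8 outer edge y -0.0594 white/blue rise y -0.0436 diff 0.0158
top1 outer edge y -0.059 white/blue rise y -0.0596 diff -0.0006
top4 outer edge y -0.0468 white/blue rise y -0.0272 diff 0.0196
```

```bash
sed -i 's/\[.6094,.1083-.0,0\]/[.6055,.0777,0]/' strip.py
python3 - <<'E'
from strip import *
for f in('w1','w3','w5','w7','w8'):
    run(f,np.linspace(-.1,-.07,40)); run(f,np.linspace(.075,.11,40))
for f in('top1','top4'): run(f,np.linspace(.08,.13,60))
ys,p=edge(load('w8'),np.linspace(.075,.11,40),-.06,-.02,.056,0)
ys,p1=edge(load('w1'),np.linspace(.075,.11,40),-.06,-.02,.056,0)
for k in range(0,len(ys),5): print(ys[k].round(4),p1[k].astype(int),p[k].astype(int))
E
```

```text
w1 outer edge y -0.0462 white/blue rise y -0.0306 diff 0.0156
w1 outer edge y -0.0466 white/blue rise y -0.031 diff 0.0156
w3 outer edge y -0.0458 white/blue rise y -0.0302 diff 0.0156
w3 outer edge y -0.0462 white/blue rise y -0.0308 diff 0.0154
w5 outer edge y -0.0452 white/blue rise y -0.0302 diff 0.015
w5 outer edge y -0.0454 white/blue rise y -0.0308 diff 0.0146
w7 outer edge y -0.045 white/blue rise y -0.0306 diff 0.0144
w7 outer edge y -0.0458 white/blue rise y -0.031 diff 0.0148
w8 outer edge y -0.044 white/blue rise y -0.0302 diff 0.0138
w8 outer edge y -0.0446 white/blue rise y -0.0306 diff 0.014
top1 outer edge y -0.0488 white/blue rise y -0.0332 diff 0.0156
top4 outer edge y -0.0414 white/blue rise y -0.0488 diff -0.0074
-0.06 [ 96 161 201] [139 219 245]
-0.059 [ 95 159 200] [142 222 246]
-0.058 [ 95 158 198] [142 223 247]
-0.057 [ 94 156 196] [142 222 246]
-0.056 [ 93 155 195] [141 220 246]
-0.055 [ 92 154 193] [138 219 245]
-0.054 [ 92 152 192] [137 217 244]
-0.053 [ 91 151 190] [137 215 243]
-0.052 [ 89 148 187] [135 213 242]
-0.051 [ 87 146 185] [134 211 241]
-0.05 [ 
[... 293 characters left out ...]
.041 [21 40 73] [ 31  58 106]
-0.04 [21 39 74] [ 30  57 106]
-0.039 [21 39 74] [ 31  58 106]
-0.038 [21 40 74] [ 31  58 106]
-0.037 [21 40 75] [ 31  59 106]
-0.036 [21 41 75] [ 30  59 106]
-0.035 [21 42 77] [ 30  59 107]
-0.034 [21 43 80] [ 30  59 108]
-0.033 [24 46 83] [ 31  59 108]
-0.032 [49 67 96] [ 35  66 116]
-0.031 [ 97 112 130] [ 92 119 159]
-0.03 [146 153 159] [209 221 229]
-0.029 [168 152 133] [226 198 160]
-0.028 [162 105  40] [214 128  19]
-0.027 [158  84   1] [212 119   0]
-0.026 [158  83   0] [212 119   0]
-0.025 [158  84   0] [212 119   0]
-0.024 [158  83   0] [212 119   0]
-0.023 [157  83   0] [212 119   0]
-0.022 [149  78   0] [206 114   0]
-0.021 [124  62   1] [159  80   1]
```

Run:
```python
from strip import *
c=load('w8')
for z,Y0,Y1 in((.08,-.066,-.04),(.0925,-.09,-.05)):
    for X in (np.linspace(-.013,-.004,20),np.linspace(.004,.013,20)):
        ys,p=edge(c,X,Y0,Y1,z,0); print(z); print([(round(ys[k]*1000,1),*p[k].astype(int)) for k in range(0,len(ys),4)])
s=arm.get_state();print(2*np.arctan2(s['tool_rot'][2],s['tool_rot'][1])*57.3-90)
```

```text
0.08
[(np.float64(-66.0), np.int64(96), np.int64(187), np.int64(233)), (np.float64(-65.2), np.int64(95), np.int64(184), np.int64(232)), (np.float64(-64.4), np.int64(95), np.int64(183), np.int64(231)), (np.float64(-63.6), np.int64(96), np.int64(184), np.int64(231)), (np.float64(-62.8), np.int64(95), np.int64(184), np.int64(231)), (np.float64(-62.0), np.int64(95), np.int64(184), np.int64(231)), (np.float64(-61.2), np.int64(96), np.int64(184), np.int64(231)), (np.float64(-60.4), np.int64(96), np.int64(185), np.int64(232)), (np.float64(-59.6), np.int64(96), np.int64(185), np.int64(232)), (np.float64(-58.8), np.int64(96), np.int64(185), np.int64(232)), (np.float64(-58.0), np.int64(96), np.int64(185), np.int64(232)), (np.float64(-57.2), np.int64(86), np.int64(179), np.int64(234)), (np.float64(-56.4), np.int64(38), np.int64(148), np.int64(240)), (np.float64(-55.6), np.int64(2), np.int64(119), np.int64(245)), (np.float64(-54.8), np.int64(0), np.int64(113), np.int64(246)), (np.float64(-54.0), np.int64(0), np.int64(114), np.int64(246)), (np.float64(-53.2), np.int64(0), np.int64(114), np.int64(
[... 9055 characters left out ...]
np.int64(191), np.int64(236)), (np.float64(-58.0), np.int64(98), np.int64(190), np.int64(235)), (np.float64(-57.2), np.int64(97), np.int64(188), np.int64(234)), (np.float64(-56.4), np.int64(98), np.int64(188), np.int64(233)), (np.float64(-55.6), np.int64(98), np.int64(188), np.int64(233)), (np.float64(-54.8), np.int64(97), np.int64(187), np.int64(233)), (np.float64(-54.0), np.int64(97), np.int64(188), np.int64(233)), (np.float64(-53.2), np.int64(97), np.int64(187), np.int64(233)), (np.float64(-52.4), np.int64(95), np.int64(185), np.int64(232)), (np.float64(-51.6), np.int64(80), np.int64(173), np.int64(234)), (np.float64(-50.8), np.int64(25), np.int64(134), np.int64(242))]
-3.0367894613175963
```

Run:
```python
from station import arm
print(arm.job_done())
```

```text
the job is handed in; nothing more can be done
None
```

I handed the job in with two packers upright against the strip at mid-cleat, the third still in the rack, and the wedge held down with about 16 N. In the last camera check the strip read shut to within about 0.2 mm; I couldn't measure the contact forces directly, and the hand-in returned no pass or fail.

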